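# Set a rotary sample stage to its scale line and clamp it

## Robot

A 6-joint arm with a two-finger parallel gripper is mounted at the origin on a cart in front of the work surface, level with it; the furniture and walls round the work are solid. World frame = base frame: x ahead of the robot, y to its left, z up, the work surface at z = 0. Lengths are in mm, angles in rad, forces in N, time in s.
With the tool pointing down it reaches from about 200 to 875 mm from the base axis. Payload 3.4 kg.
Tool frame: the origin (TCP) lies at the very end of the fingers, on their centre line; the grasp point (between the pads) lies 19 mm behind it; z points along the fingers, y is the line along which they close (so a half turn about z gives the same grasp; the last joint's range is limited). The gripper opens to 94 mm and grips with 3 to 60 N. Pads are 16 mm wide; open, the fingers measure 119 mm over their backs; the gripper's body (75 mm by 177 mm) begins 78 mm behind the grasp point.
Start: joints at [-1.447, 0.276, 1.505, -0, 1.361, -0.121], TCP at [139.355, -557.894, 205.493] pointing down, gripper open.
Joint ranges: [-2.89, 2.89], [-0.75, 2.08], [0.22, 2.7], [-1.18, 4.32], [0.11, 2.71], [-2.7, 2.7]. Speed limits (rad/s): [2.57, 2.57, 3.14, 3.14, 3.14, 3.14].

## Interface

Orientations are given as a rotation vector (axis times angle).
In Python, from station import get_state, grab_frame, job_done, silhouettes gives the robot as it stands.
- The arm moves only by the tool send_rows, never from a script. Its argument "commands" is a list of rows, each an object with "dp": the shift along the world's x, y, z in m, a list of three; "dr": the turn, a rotation vector about the world's x, y, z in degrees, a list of three; "fingers": the finger opening in m, from 0 to 0.094. A call has 1 to 8 rows; each row is the pose to reach, as a shift and turn from the pose commanded when the call began; what a row does not reach only later rows make up. A row lasts 1/12 s, in which the tool goes at most 41.7 mm and 7.16 degrees, less where a joint would pass 70% of its speed; a pose out of reach is approached as far as the arm can. A call with a gripper value outside its range is refused whole. The fingers move at their own pace and stop on an object; "newtons" is the grip in N (left out, the last holds). Time passes only in rows, so rows that repeat a pose let the fingers close. It gives the time, the measured TCP pose, the force, the opening and the grip force at its end, in the units of the state.
- get_state(): the state, without advancing time (a new reading comes with each control period).
- grab_frame(name): name is "scene" or "top" or "wrist"; returns a dict with "img" (420x560x3 uint8, blue, green, red), "fx", "fy", "cx", "cy" (pixels), "rvec" (rotation vector, rad) and "tvec" (3), from world to camera coordinates, as OpenCV has them. Camera axes: x right, y down, z forward; pixel columns grow to the right and rows downward; lengths in mm; the calibration is good to about 2 mm. A picture is of the moment at which its call begins. There is no depth.
- job_done(): hands the job in; it is judged then, once.
Trained networks look in the newest picture that a camera, given by its name, has taken for a name from the list of things; names that differ only in an ending like _2 or _b are one class to them, and where a whole thing is asked for, a point or a joint stands for the part that bears it (a point fixed in the world has none). Each returns a list of dicts, best first, with "conf" (0 to 1); they miss things now and then, are a little off and sometimes report something else, mostly with a low value. They report only what shows in the picture. A call takes as long as a camera call. They do not tell look-alikes from the thing itself.
- silhouettes(camera, name): "pixels" (420x560 bool, what is visible of it) and "at" ([column, row] in pixels, amid what is visible of it).
The state is a dict: "time": time; "joint_positions": joint angles; "dq": joint speeds; "joint_torque": joint torques, N m; "tcp_pos": TCP position; "ee_rot": TCP orientation; "wrist_force": force on the tool from outside, world axes, zero at the start; "moment": the same for the moment, N m; "opening": finger opening in mm; "grasp_force": force on a finger pad.
Only numpy, scipy, OpenCV 4.12 (cv2) and the standard library are available. Lean on these libraries where they do the work, as an engineer would, in place of code of your own. Each camera call takes 0.05 s, during which the arm holds its last target. There are 200 camera calls.

## Task

Turn the dial of the rotary sample stage by pushing one of its two upright finger posts with a fingertip, until the dial's index line meets the one long line of the scale ring around it; then push the clamp tab beside the dial fully home towards the dial, so that the setting stays. Only push, pinch and lift nothing: the black-capped vial stays standing in its seat on the dial, the scale ring is not turned, and everything else on the worktop stays where it is.

Things in the scene. Friction and masses are not known exactly. Their poses are not given: they have to be found in the camera images.
- stage: Rotary sample stage, a fixed grey round base 194 mm in diameter and 14 mm thick with a tongue on its +y side (to y = +175 mm, 70 mm wide) that carries the clamp. Origin under the dial's axis on the worktop; z up, -x is its front (towards the robot, within about 0.4 rad). Heights above the worktop: base top 14 mm, scale ring top 28 mm (radius 91 mm), dial top 30 mm (radius 73 mm), finger posts' tops 72 mm.
- dial (a joint): Angle of the dial about the upright axis of the stage, rad, growing counter-clockwise seen from above; at 0 the index line points to the stage's -x, one post stands at -y and the other at +y. Range -1.5 to 1.5. It starts negative, so it has to be turned counter-clockwise by 0.4 to 1.5 rad. It stays where it is left; about 0.08 N m of friction (1.4 N at a post), little inertia.
- scale_ring (a joint): Angle of the scale ring about the same axis, rad, counter-clockwise positive; at 0 its long line points to the stage's -x. The lines are aligned when dial and scale_ring have the same value. The ring is stiff (1 N m) and must stay as it is.
- clamp (a joint): Travel of the clamp tab towards the dial (along the stage's -y), m: near 0 (0 to 0.003) at the start, 0.018 fully home against its stop. Slides with about 2 N of friction and stays where it is left.
- dial_mark (a point): Outer end of the dial's dark index line (4 mm wide, radial, from 40 to 73 mm radius) at the dial's rim, 30 mm above the worktop.
- scale_line (a point): Inner end of the long dark line of the scale ring (4 mm wide, 16 mm long, the other lines are 1 mm wide and 6 mm long and 10 degrees apart), given at 73 mm radius and 30 mm height, so that it coincides with dial_mark when the lines meet.
- post_right (a point): Centre of the top of a finger post on the dial: upright steel pin 12 mm in diameter (with a collar 18 mm in diameter, 4 mm high at its foot), 42 mm high above the dial, at 60 mm radius, 90 degrees from the index line, on the stage's -y side at dial angle 0. Pushing it away from the robot turns the dial counter-clockwise.
- post_left (a point): The same point of the like post on the opposite (+y) side of the dial.
- clamp_face (a point): Middle of the outer (+y) face of the clamp tab, to be pushed towards the dial: black upright tab 36 mm wide (stage x), 12 mm thick (stage y), its top 61 mm above the worktop; this point lies 50 mm above the worktop and, with the clamp open, 148 mm to +y of the dial's axis. The tab's sled below is 30 mm long and 25 mm high and stands 5 mm out from under the outer face.
- sample_vial: Small clear vial with a black cap, 32 mm in diameter, 50 mm high, standing loose in a shallow ring seat (6 mm deep, 2 mm of play) at the middle of the dial; its top is 80 mm above the worktop. Origin at the centre of its underside.
- near_jar: Bystander, loose: clear jar with white lid, 43 mm in diameter, 58 mm high, right of the stage. Origin at the centre of its underside.
- near_vial: Bystander, loose: clear vial with black cap, 25 mm in diameter, 58 mm high, standing on the worktop behind the stage to the left. Origin under its centre.
- boat: Bystander, loose: white weighing boat 67 x 67 x 16 mm, left of the stage. Origin under its centre.
- pen: Bystander, loose: marker pen 133 mm long, 12 mm thick, lying left of the stage. Origin under its centre.
- jar_a: Bystander, loose: squat jar with white lid, 50 mm in diameter, 66 mm high, far right. Origin under its centre.
- jar_b: Bystander, loose: jar with white lid, 52 mm in diameter, 82 mm high, far right. Origin under its centre.
Mind the look-alikes: they are no part of the job. What is shaped like the sample_vial but blue, brown or red is not meant.

How it is judged (in metres and radians):
On the way, in this order (a step that is already met when the one before it is completed fails the run):
1. the index line meets the long scale line, dial at rest, clamp still open (horizontal distance between dial_mark and scale_line below 0.004 m and velocity of joint dial between -0.05 and 0.05 rad/s and value of joint clamp below 0.008 m), for 0.2 s.
2. the clamp is pushed home with the lines still meeting (horizontal distance between dial_mark and scale_line below 0.004 m and value of joint clamp above 0.015 m), for 0.2 s.
At the end, for the whole second after the job is handed in: The end of the index line lies within 4 mm (about 3 degrees) of the end of the long scale line, the dial is at rest, the clamp has travelled at least 15 of its 18 mm, and the vial stands upright in its seat (all of step 2 and velocity of joint dial between -0.05 and 0.05 rad/s and horizontal distance between sample_vial and stage below 0.008 m and angle between sample_vial's own z axis and vertical below 0.1 rad and z of sample_vial in the frame of stage between 0.026 and 0.034 m and linear speed of sample_vial below 0.02 m/s); the robot touches nothing.
It fails at once if the vial on the dial is lifted, tipped or knocked out of its seat (z of sample_vial in the frame of stage above 0.038 m or angle between sample_vial's own z axis and vertical above 0.3 rad or horizontal distance between sample_vial and stage above 0.01 m).
It fails at once if the scale ring is turned (its long line moves more than 3 mm) (distance of scale_line from where it was at the start of the episode above 0.003 m).
It fails at once if a bystander (jar, vial, weighing boat or pen) is moved more than 20 mm or tipped (distance of any of near_jar, near_vial, boat, pen, jar_a, jar_b from where it was at the start of the episode above 0.02 m or angle between any of near_jar, near_vial, boat, pen, jar_a, jar_b's own z axis and vertical above 0.4 rad).
It also fails if it takes over 48 s, if anything falls off the work surface, if the arm or the gripper's body presses on something with over 40 N, if the wrist force passes 120 N, or if a joint passes its speed limit or range.

## Working session

There is one attempt and no reset: what is moved stays moved. The work goes in short steps, Python scripts to look and compute and a tool call to move; the robot and the scene stay as the last step left them, time stands still between calls to the robot, and variables do not carry over. Pictures are saved under pics/ and viewed, at most 11 in all, crops included, and the job is handed in when it is done.

Besides the shell and the picture viewer there is one more tool, called after ">>>" as name(argument=value, ...) on one line, values as JSON. send_rows: Moves the arm, as the interface text tells. Its arguments: {"type":"object","properties":{"commands":{"type":"array","items":{"type":"object","properties":{"dp":{"type":"array","items":{"type":"number"}},"dr":{"type":"array","items":{"type":"number"}},"fingers":{"type":"number"}}}},"newtons":{"type":"number"}},"required":["commands"]}

```bash
mkdir -p pics; cat > h.py <<'E'
import numpy as np,cv2
from station import *
def ray(f,px,z):
    R=cv2.Rodrigues(np.array(f["rvec"],float))[0];t=np.array(f["tvec"],float).ravel()
    d=R.T@np.array([(px[0]-f["cx"])/f["fx"],(px[1]-f["cy"])/f["fy"],1]);c=-R.T@t
    return c+d*(z-c[2])/d[2]
def proj(f,P):
    K=np.array([[f["fx"],0,f["cx"]],[0,f["fy"],f["cy"]],[0,0,1.]])
    return cv2.projectPoints(np.array(P,float).reshape(-1,3),np.array(f["rvec"],float),np.array(f["tvec"],float),K,None)[0].reshape(-1,2)
E
python3 - <<'E'
from h import *
a=grab_frame("top");b=grab_frame("scene")
cv2.imwrite("pics/top.png",a["img"]);cv2.imwrite("pics/scene.png",b["img"])
for cam,f in(("top",a),("scene",b)):
  for n,z in(("stage",14),("dial",30),("scale_ring",28),("post_right",72),("clamp_face",61),("sample_vial",80),("near_jar",58),("near_vial",58),("boat",16),("pen",12)):
    for s in silhouettes(cam,n)[:3]:
      print(cam,n,round(s["conf"],2),np.round(s["at"]),np.round(ray(f,s["at"],z)),s["pixels"].sum())
print({k:v for k,v in a.items() if k!="img"});print(get_state())
E
```

```text
top stage 0.64 [248. 222.] [492. -62.  14.] 3602
top dial 0.94 [253. 219.] [497. -78.  30.] 1613
top scale_ring 0.8 [268. 232.] [ 456. -122.   28.] 1053
top post_right 0.28 [258. 215.] [503. -95.  72.] 1735
top post_right 0.15 [406. 174.] [ 614. -535.   72.] 336
top clamp_face 0.55 [210. 234.] [451.  47.  61.] 142
top clamp_face 0.17 [244. 234.] [451. -53.  61.] 1068
top sample_vial 0.61 [313. 216.] [ 495. -255.   80.] 109
top sample_vial 0.53 [257. 218.] [494. -91.  80.] 75
top sample_vial 0.44 [330. 246.] [ 406. -301.   80.] 91
top near_jar 0.5 [294. 190.] [ 576. -204.   58.] 182
top near_vial 0.65 [221. 196.] [566.  14.  58.] 74
top boat 0.59 [143. 212.] [529. 256.  16.] 412
top pen 0.66 [142. 210.] [538. 260.  12.] 471
top pen 0.49 [140. 256.] [397. 266.  12.] 145
scene stage 0.56 [265. 247.] [507. -52.  14.] 2378
scene stage 0.49 [318. 173.] [ 655. -597.   14.] 241
scene dial 0.94 [277. 240.] [487. -86.  30.] 820
scene scale_ring 0.94 [274. 250.] [462. -38.  28.] 644
scene post_right 0.74 [274. 241.] [452. -22.  72.] 809
scene post_right 0.68 [258. 259.] [432.  78.  72.] 201
sce
[... 807 characters left out ...]
621604])}
{'time': 1.1, 'joint_positions': array([-1.44701371e+00,  2.75903108e-01,  1.50487027e+00, -5.71389931e-06,
        1.36069374e+00, -1.21009243e-01]), 'dq': array([ 0.0011595 , -0.0012456 , -0.00044326, -0.00154314, -0.00056414,
        0.00063796]), 'joint_torque': array([ 1.43880312e-03, -4.04467857e+01, -2.37500310e+01,  7.04258750e-02,
        2.50367518e-02, -1.20896200e-07]), 'tcp_pos': array([ 139.34790259, -557.91449828,  205.50310921]), 'ee_rot': array([ 3.11796546e+00,  3.83545338e-01, -8.50433365e-06]), 'wrist_force': array([-0.14771262, -0.67080551, -0.82936507]), 'moment': array([ 0.03039428, -0.00713681,  0.01059908]), 'grasp_force': 0.0, 'opening': 93.63388408243802}
```

View pics/top.png

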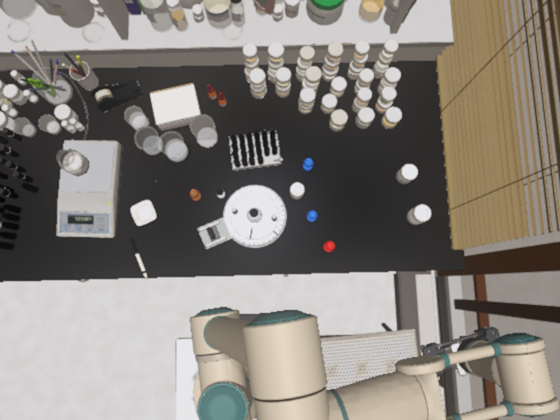

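View pics/scene.png

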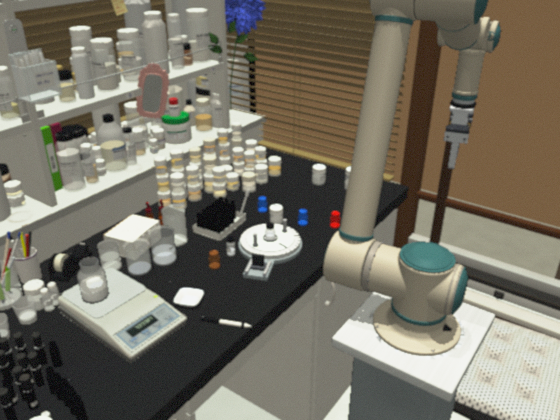

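The top view shows the stage dial at about (254,216) and the clamp at about (211,233). Possible confusions for the vial are blue (308,164) and (312,216), red (330,246), brown (195,195) and near_vial (221,194). The sample_vial is the black-capped one at the dial's middle, (255,214). I'll check that in a rectified close crop.

```bash
cat >> h.py <<'E'
def rect(f,c,z,half=110,s=3):
    # output: px u-> -y (right), v-> -x (down), s px per mm, plane z
    n=int(2*half*s);w=np.array([[c[0]+half,c[1]+half,z],[c[0]+half,c[1]-half,z],[c[0]-half,c[1]-half,z],[c[0]-half,c[1]+half,z]])
    H=cv2.getPerspectiveTransform(proj(f,w).astype(np.float32),np.float32([[0,0],[n,0],[n,n],[0,n]]))
    return cv2.warpPerspective(f["img"],H,(n,n),flags=cv2.INTER_CUBIC)
E
python3 - <<'E'
from h import *
a=grab_frame("top")
# average frames? single frame
s=[x for x in silhouettes("top","scale_ring")][0]["pixels"]|silhouettes("top","dial")[0]["pixels"]
m=s.astype(np.uint8)
c=max(cv2.findContours(m,cv2.RETR_EXTERNAL,cv2.CHAIN_APPROX_NONE)[0],key=len)
e=cv2.fitEllipse(cv2.convexHull(c));print(e,ray(a,e[0],28))
# white mask of ring refined
g=cv2.cvtColor(a["img"],cv2.COLOR_BGR2GRAY)
im=rect(a,(492,-75),29,150,2)
cv2.imwrite("pics/rect.png",im)
E
```

```text
((254.77789306640625, 215.80433654785156), (58.760555267333984, 59.66421127319336), 62.2627067565918) [507.19129762 -83.23136934  28.        ]
```

View pics/rect.png

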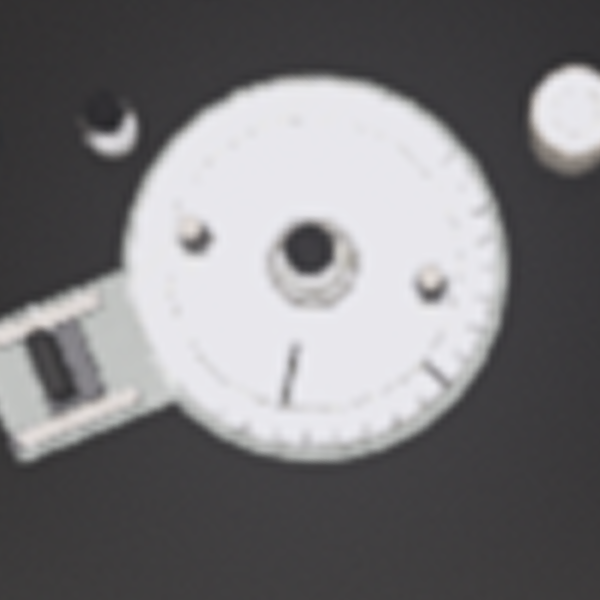

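The crop shows the black-capped sample vial at the dial's middle, (310,250). The index line runs (296,345) to (286,405), and the long scale line is at (438,376). The right post is at (430,285) and the clamp tab at (50,365). The dial needs about 1.05 rad counter-clockwise. I'm moving towards the right post.

>>> send_rows(commands=[{"dp":[0.025,0.032,0],"dr":[0,0,-3],"fingers":0},{"dp":[0.05,0.064,0],"dr":[0,0,-6],"fingers":0},{"dp":[0.075,0.096,0],"dr":[0,0,-9],"fingers":0},{"dp":[0.1,0.128,0],"dr":[0,0,-12],"fingers":0},{"dp":[0.125,0.16,0],"dr":[0,0,-15],"fingers":0},{"dp":[0.15,0.192,0],"dr":[0,0,-18],"fingers":0},{"dp":[0.175,0.224,0],"dr":[0,0,-22],"fingers":0},{"dp":[0.2,0.256,0],"dr":[0,0,-26],"fingers":0}])

```text
time: 1.92
tcp_pos: [340.2, -300.2, 205.8]
ee_rot: [3.123, -0.334, 0.001]
wrist_force: [0.9, -0.7, -0.4]
opening: 44.0
grasp_force: 0.0
```

>>> send_rows(commands=[{"dp":[0.025,0.032,0],"fingers":0},{"dp":[0.05,0.064,0],"fingers":0},{"dp":[0.075,0.096,0],"fingers":0},{"dp":[0.1,0.13,0],"fingers":0},{"dp":[0.125,0.166,0],"fingers":0},{"dp":[0.125,0.166,0],"fingers":0},{"dp":[0.125,0.166,0],"fingers":0}])

```text
validation failed for argument at $.co...
```

```bash
python3 - <<'E'
from h import *
f=grab_frame("wrist");cv2.imwrite("pics/w1.png",f["img"]);np.save("w1.npy",f,allow_pickle=True)
cv2.imwrite("pics/r2.png",rect(grab_frame("top"),(492,-75),29,150,2))
s=get_state();print(s["time"],s["tcp_pos"],s["ee_rot"],s["opening"],proj(f,[[508,-83,30],[495,-142,72],[457,56,50]]))
E
```

```text
2.0167 [ 342.04326512 -297.02897623  205.78093813] [-3.12312136e+00  3.18098199e-01 -2.53154477e-03] 36.32009862106824 [[ 56.98002469  88.70543961]
 [ 87.54607887  82.94598665]
 [-54.51303256 161.48871559]]
```

View pics/w1.png

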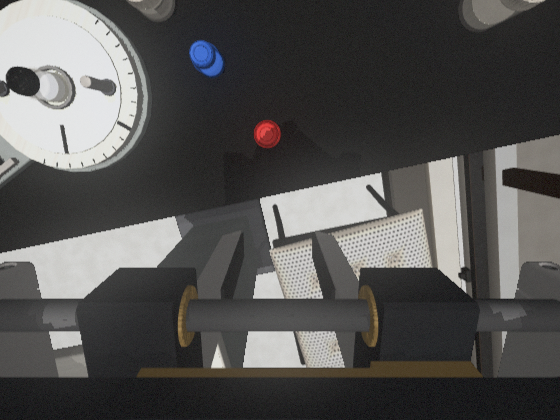

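The wrist picture shows the dial partly, with its centre at about (55,88), the index line at (64,138) and the long line at (124,127). The second move was refused because "dr" was missing. I'll move to where the wrist camera sees the whole dial.

>>> send_rows(commands=[{"dp":[0.008,0.035,0],"dr":[0,0,0],"fingers":0},{"dp":[0.016,0.07,0],"dr":[0,0,0],"fingers":0},{"dp":[0.024,0.105,0],"dr":[0,0,0],"fingers":0},{"dp":[0.032,0.14,0],"dr":[0,0,0],"fingers":0},{"dp":[0.04,0.17,0],"dr":[0,0,0],"fingers":0},{"dp":[0.04,0.18,0],"dr":[0,0,0],"fingers":0},{"dp":[0.04,0.18,0],"dr":[0,0,0],"fingers":0}])

```text
time: 2.6
tcp_pos: [379.0, -120.7, 205.6]
ee_rot: [3.125, -0.322, -0.0]
wrist_force: [-0.8, -0.8, -0.1]
opening: 0.0
grasp_force: 0.0
```

```bash
python3 - <<'E'
from h import *
f=grab_frame("wrist");np.save("w2.npy",f,allow_pickle=True)
im=rect(f,(490,-65),30,140,2);cv2.imwrite("pics/w2.png",im)
s=get_state();print(s["time"],s["tcp_pos"],s["ee_rot"],s["opening"])
E
```

```text
2.65 [ 379.21026723 -122.24461288  205.63831683] [ 3.12337267e+00 -3.23686226e-01  1.40017962e-04] 0.5208253673585548
```

View pics/w2.png

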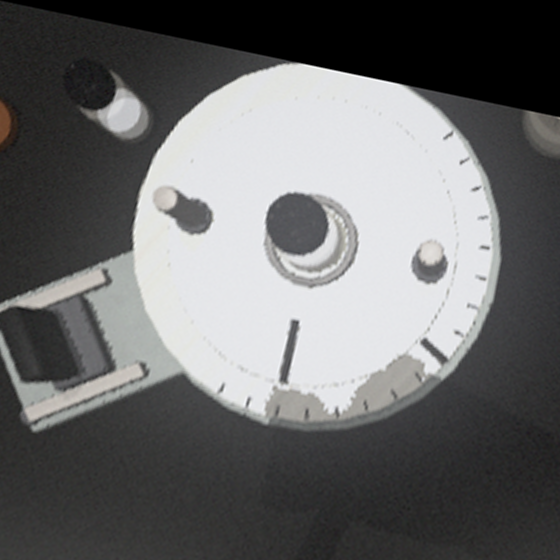

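The picture gives the dial centre at about (313,241), the index line end at (285,383), the long line at (434,351) and the right post's foot at (431,265). That is a turn of about 1.03 rad. I'm going down behind the right post.

>>> send_rows(commands=[{"dp":[0.035,-0.005,0],"dr":[0,0,0],"fingers":0},{"dp":[0.07,-0.01,-0.01],"dr":[0,0,0],"fingers":0},{"dp":[0.086,-0.012,-0.045],"dr":[0,0,0],"fingers":0},{"dp":[0.086,-0.012,-0.08],"dr":[0,0,0],"fingers":0},{"dp":[0.086,-0.012,-0.115],"dr":[0,0,0],"fingers":0},{"dp":[0.086,-0.012,-0.145],"dr":[0,0,0],"fingers":0},{"dp":[0.086,-0.012,-0.16],"dr":[0,0,0],"fingers":0},{"dp":[0.086,-0.012,-0.16],"dr":[0,0,0],"fingers":0}])

```text
time: 3.32
tcp_pos: [462.3, -135.1, 41.8]
ee_rot: [-3.123, 0.33, 0.013]
wrist_force: [-0.1, 0.5, -0.3]
opening: 0.4
grasp_force: 0.0
```

```bash
python3 - <<'E'
from h import *
f=grab_frame("wrist");cv2.imwrite("pics/w3.png",f["img"])
s=get_state();print(s["time"],s["tcp_pos"],s["ee_rot"],s["opening"])
C=np.array([509.3,-81.5]);p0=s["tcp_pos"][:2]
for d in (14,16):
  for a in np.arange(-.196,1.05,.1):
    q=C+60*np.array([np.sin(a),-np.cos(a)])-d*np.array([np.cos(a),np.sin(a)]);print(d,round(a,3),np.round(q-p0,1),round(np.degrees(a+.196),1))
E
```

```text
3.3667 [ 463.94793088 -135.54219473   43.78900375] [-3.12374546  0.33045526  0.0065907 ] 0.23846366019191534
14 -0.196 [19.9 -2.1] 0.0
14 -0.096 [25.7 -4.3] 5.7
14 0.004 [31.6 -6. ] 11.5
14 0.104 [37.7 -7.1] 17.2
14 0.204 [43.8 -7.5] 22.9
14 0.304 [50.  -7.4] 28.6
14 0.404 [56.1 -6.6] 34.4
14 0.504 [62.1 -5.3] 40.1
14 0.604 [67.9 -3.3] 45.8
14 0.704 [73.5 -0.8] 51.6
14 0.804 [78.8  2.3] 57.3
14 0.904 [83.8  5.9] 63.0
14 1.004 [88.5 10. ] 68.8
16 -0.196 [18.  -1.7] 0.0
16 -0.096 [23.7 -4.1] 5.7
16 0.004 [29.6 -6. ] 11.5
16 0.104 [35.7 -7.3] 17.2
16 0.204 [41.8 -8. ] 22.9
16 0.304 [48. -8.] 28.6
16 0.404 [54.2 -7.4] 34.4
16 0.504 [60.3 -6.2] 40.1
16 0.604 [66.3 -4.4] 45.8
16 0.704 [72. -2.] 51.6
16 0.804 [77.5  0.9] 57.3
16 0.904 [82.6  4.4] 63.0
16 1.004 [87.4  8.3] 68.8
```

View pics/w3.png

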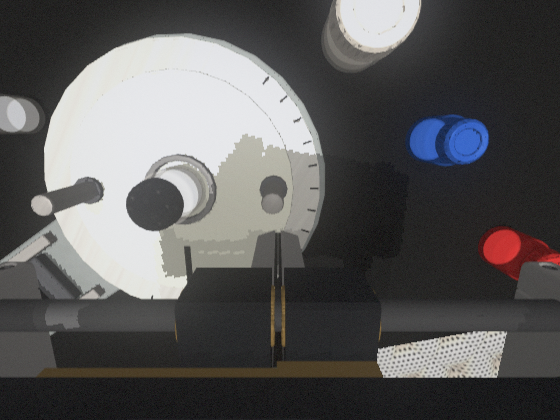

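The fingers at (278,255) point straight at the post at (272,200), and the vial is clear. I'll push along the arc to about 0.9 rad, then look.

>>> send_rows(commands=[{"dp":[0.01,-0.002,0],"dr":[0,0,0],"fingers":0},{"dp":[0.017,-0.0035,0],"dr":[0,0,0],"fingers":0},{"dp":[0.023,-0.006,0],"dr":[0,0,6],"fingers":0},{"dp":[0.029,-0.0075,0],"dr":[0,0,11.5],"fingers":0},{"dp":[0.035,-0.0087,0],"dr":[0,0,17],"fingers":0},{"dp":[0.0413,-0.0094,0],"dr":[0,0,23],"fingers":0},{"dp":[0.0475,-0.0093,0],"dr":[0,0,28.6],"fingers":0},{"dp":[0.0537,-0.0086,0],"dr":[0,0,34.4],"fingers":0}])

```text
time: 4.03
tcp_pos: [520.1, -143.5, 46.9]
ee_rot: [3.078, 0.619, 0.001]
wrist_force: [-2.3, 0.2, -1.0]
opening: -0.1
grasp_force: 1.1
```

>>> send_rows(commands=[{"dp":[0.006,0.0013,0],"dr":[0,0,5.7],"fingers":0},{"dp":[0.0119,0.0032,0],"dr":[0,0,11.5],"fingers":0},{"dp":[0.015,0.0045,0],"dr":[0,0,14.5],"fingers":0},{"dp":[0.0176,0.0056,0],"dr":[0,0,17.2],"fingers":0},{"dp":[0.0176,0.0056,0],"dr":[0,0,17.2],"fingers":0},{"dp":[0.0176,0.0056,0],"dr":[0,0,17.2],"fingers":0}])

```text
time: 4.53
tcp_pos: [538.6, -137.7, 46.9]
ee_rot: [2.954, 1.062, 0.004]
wrist_force: [0.1, -0.1, 0.1]
opening: 0.9
grasp_force: 0.0
```

```bash
python3 - <<'E'
from h import *
f=grab_frame("wrist");g=grab_frame("top")
cv2.imwrite("pics/w4.png",np.hstack([cv2.resize(f["img"],(400,300)),cv2.resize(rect(g,(500,-80),30,110,2),(300,300))]))
s=get_state();print(s["time"],s["tcp_pos"],s["ee_rot"],s["wrist_force"])
E
```

```text
4.6333 [ 537.95040019 -137.48228918   46.50673047] [2.95430068 1.06269184 0.00346053] [ 0.31101401  0.07639156 -0.73726109]
```

View pics/w4.png

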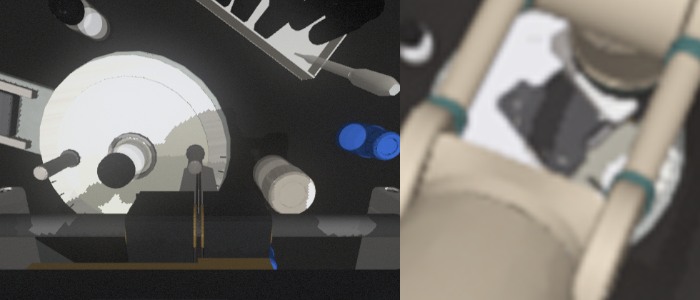

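The post has been pushed along, with the finger behind it at (195,165). The vial is standing and the jar is clear. I'm backing off to measure.

>>> send_rows(commands=[{"dp":[-0.012,-0.01,0],"dr":[0,0,0],"fingers":0},{"dp":[-0.02,-0.017,0.03],"dr":[0,0,0],"fingers":0},{"dp":[-0.035,-0.03,0.065],"dr":[0,0,0],"fingers":0},{"dp":[-0.05,-0.042,0.1],"dr":[0,0,0],"fingers":0},{"dp":[-0.065,-0.055,0.133],"dr":[0,0,0],"fingers":0},{"dp":[-0.08,-0.068,0.16],"dr":[0,0,0],"fingers":0},{"dp":[-0.08,-0.068,0.16],"dr":[0,0,0],"fingers":0},{"dp":[-0.08,-0.068,0.16],"dr":[0,0,0],"fingers":0}])

```text
time: 5.3
tcp_pos: [457.4, -206.1, 207.7]
ee_rot: [2.953, 1.06, 0.006]
wrist_force: [0.5, 0.2, 0.2]
opening: 0.5
grasp_force: 0.0
```

```bash
cat >> h.py <<'E'
def measure(f,C=(509.3,-81.5),name=None):
    im=rect(f,C,30,110,4);g=cv2.cvtColor(im,cv2.COLOR_BGR2GRAY)
    # circle refine: dark line angles from -x axis CCW, polar samples about centre
    if name: cv2.imwrite("pics/"+name,im[20:-20,20:-20][::1,::1] if im.shape[0]<600 else cv2.resize(im,(600,600)))
    A=np.arange(-1.0,1.8,.004);out={}
    for k,rr in (("index",np.arange(45,70,.5)),("long",np.arange(80,88,.5))):
        u=440+4*np.sin(A)[:,None]*rr;v=440+4*np.cos(A)[:,None]*rr
        p=cv2.remap(g,u.astype(np.float32),v.astype(np.float32),1).astype(float).mean(1)
        i=[j for j in np.argsort(p)[:12]];out[k]=[(round(float(A[j]),3),int(p[j])) for j in i]
    return out
E
python3 - <<'E'
from h import *
f=grab_frame("wrist");np.save("w5.npy",f,allow_pickle=True)
s=get_state();print(s["time"],s["tcp_pos"],s["ee_rot"])
print(measure(f,name="w5.png"))
E
```

```text
5.35 [ 456.81234824 -205.0659492   205.94454698] [2.95532558e+00 1.06227126e+00 2.41527735e-03]
{'index': [(0.736, 86), (0.732, 87), (0.74, 88), (0.728, 89), (0.724, 90), (0.72, 90), (0.716, 90), (0.712, 90), (0.708, 92), (0.744, 95), (0.704, 96), (0.7, 102)], 'long': [(0.848, 78), (0.844, 78), (0.84, 79), (0.836, 79), (0.832, 80), (0.852, 80), (0.828, 83), (0.856, 91), (0.824, 91), (0.82, 107), (0.86, 114), (0.816, 132)]}
```

View pics/w5.png

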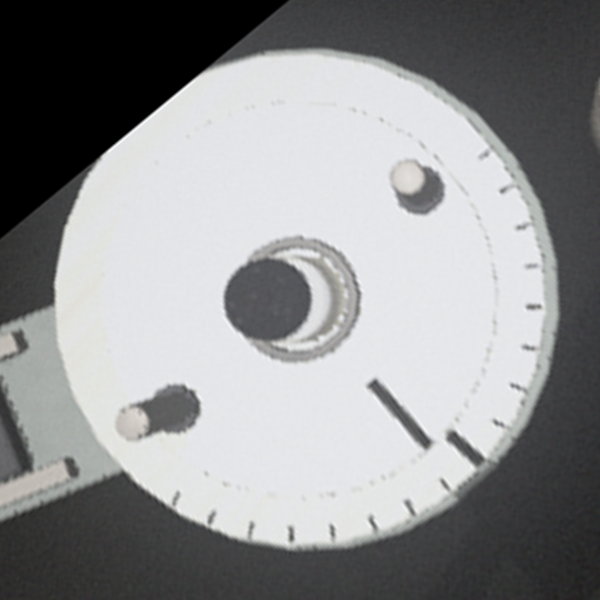

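The index line is at 0.73 rad, ending at (430,444), and the long line at 0.84 rad, with its inner end at (450,434). About 0.112 rad is left. I'm returning for a slow final push.

>>> send_rows(commands=[{"dp":[0.015,0.013,-0.035],"dr":[0,0,0],"fingers":0},{"dp":[0.03,0.025,-0.07],"dr":[0,0,0],"fingers":0},{"dp":[0.045,0.038,-0.105],"dr":[0,0,0],"fingers":0},{"dp":[0.058,0.049,-0.135],"dr":[0,0,0],"fingers":0},{"dp":[0.066,0.056,-0.16],"dr":[0,0,0],"fingers":0},{"dp":[0.066,0.056,-0.16],"dr":[0,0,0],"fingers":0},{"dp":[0.074,0.063,-0.16],"dr":[0,0,0],"fingers":0},{"dp":[0.078,0.0665,-0.16],"dr":[0,0,0],"fingers":0}])

```text
time: 6.02
tcp_pos: [535.7, -137.8, 45.7]
ee_rot: [2.956, 1.065, 0.001]
wrist_force: [0.3, -0.4, 0.4]
opening: 0.3
grasp_force: 0.0
```

>>> send_rows(commands=[{"dp":[0.002,0.0015,0],"dr":[0,0,0],"fingers":0},{"dp":[0.0033,0.0022,0],"dr":[0,0,1.4],"fingers":0},{"dp":[0.0046,0.003,0],"dr":[0,0,2.8],"fingers":0},{"dp":[0.0059,0.0037,0],"dr":[0,0,4.2],"fingers":0},{"dp":[0.0072,0.0045,0],"dr":[0,0,5.6],"fingers":0},{"dp":[0.0085,0.0052,0],"dr":[0,0,7],"fingers":0},{"dp":[0.0085,0.0052,0],"dr":[0,0,7],"fingers":0},{"dp":[0.0085,0.0052,0],"dr":[0,0,7],"fingers":0}])

```text
time: 6.68
tcp_pos: [543.3, -133.1, 45.6]
ee_rot: [-2.885, -1.243, -0.001]
wrist_force: [-1.0, 0.3, -1.2]
opening: 0.8
grasp_force: 0.3
```

>>> send_rows(commands=[{"dp":[-0.011,-0.011,0],"dr":[0,0,0],"fingers":0},{"dp":[-0.018,-0.018,0.03],"dr":[0,0,0],"fingers":0},{"dp":[-0.033,-0.032,0.065],"dr":[0,0,0],"fingers":0},{"dp":[-0.048,-0.046,0.1],"dr":[0,0,0],"fingers":0},{"dp":[-0.063,-0.06,0.133],"dr":[0,0,0],"fingers":0},{"dp":[-0.078,-0.074,0.16],"dr":[0,0,0],"fingers":0},{"dp":[-0.078,-0.074,0.16],"dr":[0,0,0],"fingers":0},{"dp":[-0.078,-0.074,0.16],"dr":[0,0,0],"fingers":0}])

```text
time: 7.35
tcp_pos: [465.7, -207.9, 207.0]
ee_rot: [2.884, 1.239, 0.005]
wrist_force: [-0.3, 0.1, 0.2]
opening: 0.4
grasp_force: 0.0
```

```bash
python3 - <<'E'
from h import *
f=grab_frame("wrist")
s=get_state();print(s["time"],s["tcp_pos"],s["ee_rot"],s["joint_positions"])
print(measure(f,name="w6.png"))
E
```

```text
7.4 [ 465.13192428 -206.8460351   205.34168217] [-2.88549792e+00 -1.24169905e+00 -1.78594030e-03] [-5.56040038e-01  1.76132819e-01  1.64053838e+00  1.12026392e-03
  1.32449198e+00  2.01740418e-01]
{'index': [(0.832, 90), (0.836, 90), (0.828, 91), (0.824, 91), (0.84, 91), (0.82, 91), (0.816, 92), (0.812, 92), (0.844, 94), (0.808, 95), (0.848, 100), (0.804, 103)], 'long': [(0.848, 76), (0.844, 76), (0.828, 79), (0.832, 79), (0.84, 80), (0.836, 82), (0.852, 85), (0.824, 89), (0.856, 104), (0.82, 113), (0.86, 128), (0.816, 142)]}
```

View pics/w6.png

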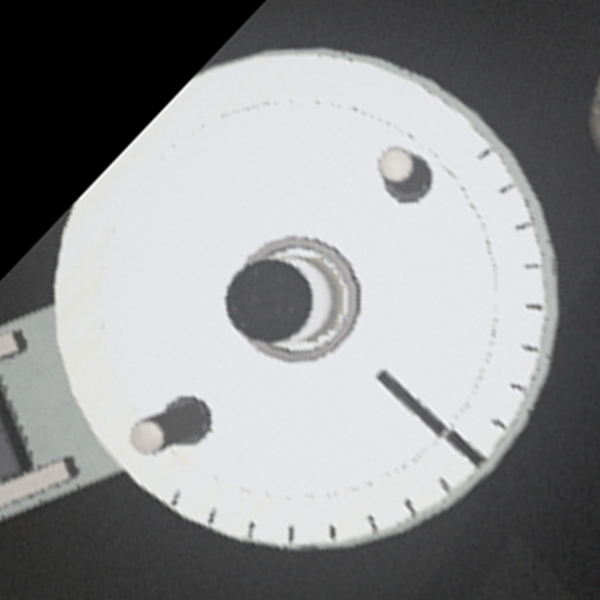

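The index line end at (447,435) meets the long line at (450,434), within about 1 mm. Next is the clamp: I'm travelling over to its outer side, turning so the closed fingers push along their y.

>>> send_rows(commands=[{"dp":[-0.002,0.037,0],"dr":[0,0,-3],"fingers":0},{"dp":[-0.004,0.074,0],"dr":[0,0,-6],"fingers":0},{"dp":[-0.007,0.111,0],"dr":[0,0,-9],"fingers":0},{"dp":[-0.009,0.148,0],"dr":[0,0,-12],"fingers":0},{"dp":[-0.012,0.185,0],"dr":[0,0,-15],"fingers":0},{"dp":[-0.014,0.222,0],"dr":[0,0,-19],"fingers":0},{"dp":[-0.017,0.259,0],"dr":[0,0,-23],"fingers":0},{"dp":[-0.02,0.295,0],"dr":[0,0,-26],"fingers":0}])

```text
time: 8.07
tcp_pos: [443.5, 90.7, 203.3]
ee_rot: [-3.09, -0.559, 0.006]
wrist_force: [0.3, -0.2, -0.9]
opening: 0.3
grasp_force: 0.0
```

>>> send_rows(commands=[{"dp":[-0.08,0.01,0],"dr":[0,0,0],"fingers":0},{"dp":[-0.08,0.01,0],"dr":[0,0,0],"fingers":0},{"dp":[-0.08,0.01,0],"dr":[0,0,0],"fingers":0},{"dp":[-0.08,0.01,0],"dr":[0,0,0],"fingers":0}])

```text
time: 8.4
tcp_pos: [362.5, 99.0, 203.8]
ee_rot: [-3.089, -0.567, 0.005]
wrist_force: [0.3, -0.2, 0.4]
opening: 0.1
grasp_force: 0.0
```

```bash
python3 - <<'E'
from h import *
f=grab_frame("wrist");np.save("w7.npy",f,allow_pickle=True)
s=get_state();print(s["time"],s["tcp_pos"],s["ee_rot"],proj(f,[[457.9,57.3,50],[509,-81.5,30]]))
im=rect(f,(460,50),61,100,3)
for y in(0.33,.355,.38):
  r=np.array([-np.sin(y),np.cos(y)])
cv2.imwrite("pics/w7.png",im)
E
```

```text
8.45 [364.53721567  98.6149968  204.40715701] [-3.08996327e+00 -5.65004296e-01  1.80316611e-03] [[344.65663927 128.14229484]
 [469.32970179 129.57496268]]
```

View pics/w7.png

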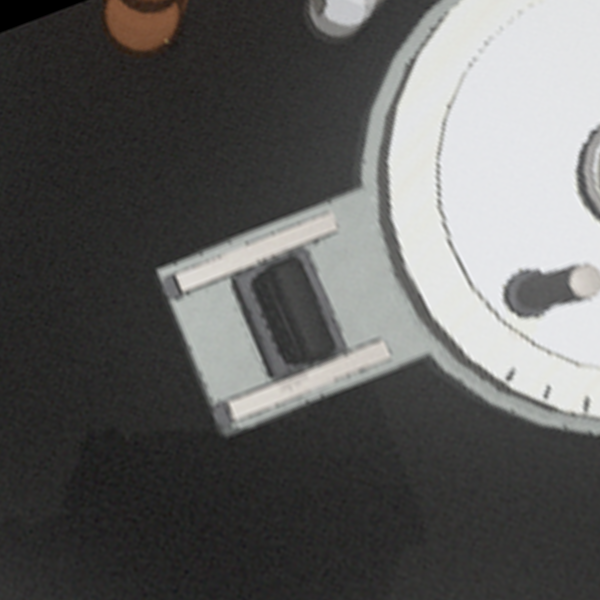

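The crop shows the clamp tab's outer top edge at about (275,317), between rails running at 0.37 rad, which matches the predicted face position. I'm going down outside it.

>>> send_rows(commands=[{"dp":[0.035,-0.007,0],"dr":[0,0,0],"fingers":0},{"dp":[0.07,-0.0135,-0.01],"dr":[0,0,0],"fingers":0},{"dp":[0.08,-0.0145,-0.045],"dr":[0,0,0],"fingers":0},{"dp":[0.08,-0.0145,-0.08],"dr":[0,0,0],"fingers":0},{"dp":[0.08,-0.0145,-0.115],"dr":[0,0,0],"fingers":0},{"dp":[0.08,-0.0145,-0.145],"dr":[0,0,0],"fingers":0},{"dp":[0.08,-0.0145,-0.162],"dr":[0,0,0],"fingers":0},{"dp":[0.08,-0.0145,-0.162],"dr":[0,0,0],"fingers":0}])

```text
time: 9.12
tcp_pos: [442.9, 82.9, 39.0]
ee_rot: [-3.09, -0.56, 0.014]
wrist_force: [-0.2, 0.1, -0.2]
opening: 0.1
grasp_force: 0.0
```

>>> send_rows(commands=[{"dp":[0.002,-0.005,0],"dr":[0,0,0],"fingers":0},{"dp":[0.004,-0.01,0],"dr":[0,0,0],"fingers":0},{"dp":[0.006,-0.015,0],"dr":[0,0,0],"fingers":0},{"dp":[0.0075,-0.019,0],"dr":[0,0,0],"fingers":0},{"dp":[0.009,-0.023,0],"dr":[0,0,0],"fingers":0},{"dp":[0.0105,-0.027,0],"dr":[0,0,0],"fingers":0},{"dp":[0.0105,-0.027,0],"dr":[0,0,0],"fingers":0}])

```text
time: 9.7
tcp_pos: [456.6, 55.5, 44.2]
ee_rot: [3.09, 0.561, 0.003]
wrist_force: [0.0, 0.1, 0.4]
opening: 0.7
grasp_force: 0.0
```

>>> send_rows(commands=[{"dp":[0.0007,-0.0019,0],"dr":[0,0,0],"fingers":0},{"dp":[0.0011,-0.0028,0],"dr":[0,0,0],"fingers":0},{"dp":[0.0011,-0.0028,0],"dr":[0,0,0],"fingers":0}])

```text
time: 9.95
tcp_pos: [456.5, 53.4, 43.5]
ee_rot: [3.091, 0.562, -0.001]
wrist_force: [0.3, 1.9, 0.3]
opening: 0.4
grasp_force: 0.5
```

>>> send_rows(commands=[{"dp":[0.0004,-0.0009,0],"dr":[0,0,0],"fingers":0},{"dp":[0.0007,-0.0019,0],"dr":[0,0,0],"fingers":0},{"dp":[0.0007,-0.0019,0],"dr":[0,0,0],"fingers":0}])

```text
time: 10.2
tcp_pos: [457.1, 51.9, 43.5]
ee_rot: [-3.09, -0.562, 0.001]
wrist_force: [-1.1, 4.0, 1.3]
opening: 0.3
grasp_force: 1.6
```

>>> send_rows(commands=[{"dp":[0.0004,-0.0009,0],"dr":[0,0,0],"fingers":0},{"dp":[0.0007,-0.0019,0],"dr":[0,0,0],"fingers":0},{"dp":[0.0007,-0.0019,0],"dr":[0,0,0],"fingers":0}])

```text
time: 10.45
tcp_pos: [457.1, 51.8, 43.5]
ee_rot: [-3.087, -0.559, 0.002]
wrist_force: [-1.8, 9.1, 4.5]
opening: 0.5
grasp_force: 4.6
```

The tip has stalled and the force has risen to 9 N, so the clamp is against its stop. I'm backing off and checking.

>>> send_rows(commands=[{"dp":[-0.006,0.014,0],"dr":[0,0,0],"fingers":0},{"dp":[-0.012,0.03,0.02],"dr":[0,0,0],"fingers":0},{"dp":[-0.03,0.03,0.055],"dr":[0,0,0],"fingers":0},{"dp":[-0.05,0.03,0.09],"dr":[0,0,0],"fingers":0},{"dp":[-0.07,0.03,0.125],"dr":[0,0,0],"fingers":0},{"dp":[-0.09,0.02,0.155],"dr":[0,0,0],"fingers":0},{"dp":[-0.1,0,0.18],"dr":[0,0,0],"fingers":0},{"dp":[-0.1,-0.03,0.19],"dr":[0,0,0],"fingers":0}])

```text
time: 11.12
tcp_pos: [357.6, 19.8, 237.0]
ee_rot: [3.087, 0.568, 0.009]
wrist_force: [0.7, -0.4, 0.2]
opening: 0.3
grasp_force: 0.0
```

>>> send_rows(commands=[{"dp":[0,-0.03,0],"dr":[0,0,0],"fingers":0},{"dp":[0,-0.06,0],"dr":[0,0,0],"fingers":0},{"dp":[0,-0.06,0],"dr":[0,0,0],"fingers":0},{"dp":[0,-0.06,0],"dr":[0,0,0],"fingers":0}])

```text
time: 11.45
tcp_pos: [358.0, -41.8, 233.4]
ee_rot: [3.091, 0.556, -0.001]
wrist_force: [-1.1, 0.4, -0.0]
opening: 0.5
grasp_force: 0.0
```

```bash
python3 - <<'E'
from h import *
f=grab_frame("wrist")
s=get_state();print(s["time"],s["tcp_pos"],s["wrist_force"]);print(measure(f))
cv2.imwrite("pics/w8.png",rect(f,(490,-50),30,140,2))
E
```

```text
11.5 [357.83626242 -40.67895469 233.21840056] [-0.55688728 -0.0743781  -0.73992499]
{'index': [(0.836, 84), (0.832, 84), (0.828, 85), (0.84, 85), (0.824, 86), (0.82, 86), (0.816, 86), (0.812, 87), (0.808, 90), (0.844, 91), (0.804, 95), (0.848, 101)], 'long': [(0.836, 73), (0.832, 74), (0.828, 76), (0.84, 77), (0.824, 77), (0.82, 78), (0.816, 80), (0.812, 87), (0.844, 89), (0.808, 101), (0.848, 114), (0.804, 123)]}
```

View pics/w8.png

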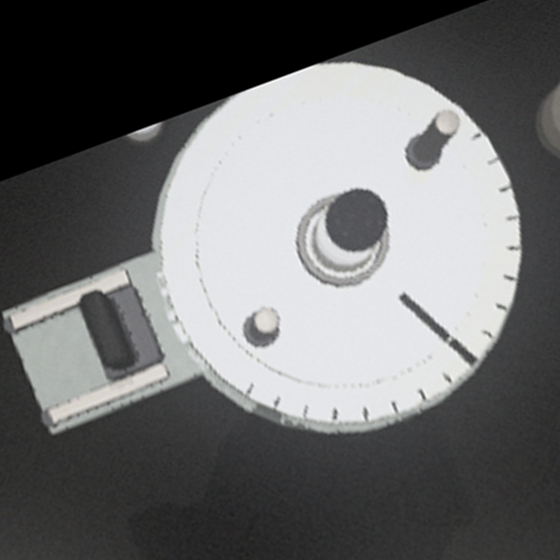

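The lines meet at (450,343), the vial stands in its seat, and the tab at (108,328) is home. The tip stalled 143 mm from the axis, where 142.5 was expected.

```bash
python3 -c "
from station import *
print(job_done())"
```

```text
the job is handed in; nothing more can be done
None
```

The job is handed in: the dial's index line meets the long scale line to within about 1 mm, the clamp tab is against its stop, and the sample vial still stands in its seat; the judge's result was not shown.

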